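# Unstack the digestion kit and set out the bench

### The arm

A 6-joint arm with a two-finger parallel gripper is mounted at the origin on the work surface. World frame = base frame: x ahead of the robot, y to its left, z up, the work surface at z = 0. Lengths are in m, angles in rad, forces in N, time in s.
With the tool pointing down it reaches from about 0.3 to 0.875 m from the base axis. Payload 6.4 kg.
Tool frame: the origin (TCP) lies midway between the tips of the shut fingers; the grasp point (between the pads) lies 19 mm behind it (grasp_offset is the distance from the TCP to the grasp point, in m); z points along the fingers, y is the line along which they close (so a half turn about z gives the same grasp; the last joint's range is limited). The gripper opens to 85 mm and grips with 20 to 120 N. Pads are 22 mm wide; open, the fingers measure 114 mm over their backs; the gripper's body (76 mm by 85 mm) begins 54 mm behind the grasp point. The pads swing forward as they close: fully open they stand 13 mm farther back than shut.
Start: joints at [0.901, 0.181, 1.607, -0, 1.354, -0.206], TCP at [0.257, 0.514, 0.231] pointing down, gripper open.
Joint ranges: [-2.99, 2.99], [-0.89, 2.07], [0.3, 2.58], [-1.14, 4.28], [0, 2.63], [-3.12, 3.12]. Speed limits (rad/s): [2.57, 2.57, 3.01, 3.14, 3.14, 3.14].

### API

Orientations are given as a unit quaternion [w, x, y, z].
In Python, from bench import * gives the robot as it stands. The module is installed in compiled form; this text tells all that it offers.
- The arm moves only by the tool servo_tool, never from a script. Its argument "commands" is text: rows parted by semicolons, each of 7 numbers parted by spaces: the turn, a rotation vector about the tool's x, y, z in rad, then the shift along the tool's x, y, z in mm, then the opening, from 0 (shut) to 1 (fully open). In form: wx wy wz dx dy dz claw; .... A call has 1 to 5 rows; each row shifts and turns the commanded pose from where the row before left it, along the tool's axes as they then stand; what a row does not reach is not made up. A row lasts 1/8 s, in which the tool goes at most 62.5 mm and 10.7 degrees, less where a joint would pass 70% of its speed; a pose out of reach is approached as far as the arm can. A call with a gripper value outside its range is refused whole. The fingers move at their own pace and stop on an object; the grip force is fixed at half the most. Time passes only in rows, so rows that do not move let the fingers close. It gives the time, the measured TCP pose, the force, the opening and the grip force at its end, in the units of the state.
- get_obs(): the state, without advancing time (a new reading comes with each control period).
- camera(name): name is "side" or "top"; returns the picture (420x560x3 uint8, blue, green, red); there is no depth.
- calibration(name): a dict with "fx", "fy", "cx", "cy" (pixels), "R" (3x3) and "t" (3): a world point X has camera coordinates R X + t. Camera axes: x right, y down, z forward; pixel columns grow to the right and rows downward; lengths in m; the calibration is good to about 2 mm. A picture is of the moment at which its call begins. calibration takes no time and is no camera call.
- hand_in(): hands the job in; it is judged then, once.
The state is a dict: "time_s": time; "q": joint angles; "dq": joint speeds; "joint_efforts": joint torques, N m; "eef_pos": TCP position; "eef_rot": TCP orientation; "wrist_force": force on the tool from outside, world axes, zero at the start; "torque": the same for the moment, N m; "opening": opening from 0.0 (shut) to 1.0 (fully open); "grasp_force": force on a finger pad.
Only numpy, scipy, OpenCV 4.12 (cv2) and the standard library are available. Lean on these libraries where they do the work, as an engineer would, in place of code of your own. Each camera call takes 0.05 s, during which the arm holds its last target. There are 200 camera calls.

### The job

The digestion kit was left piled up on the lab bench: take the stack apart and set out each piece in the middle of its own place: the black rubber stopper in the shallow steel dish, the white porcelain jar on the pan of the pocket scale, the cork ring on the bare white tile, and the aluminium block on the white top of the hotplate. Set every piece down, do not drop it, and leave it standing flat and the same way up as it is now; leave the glass flask and the brown bottle standing where they are.

Things in the scene. Friction and masses are not known exactly. Their poses are not given: they have to be found in the camera images.
- stopper_mid (a point): Top of the stack: black rubber stopper, a slightly tapered upright cylinder 34 mm high, 23 mm across at the foot and 27 mm at the top, about 25 g. The point is its centre, 17 mm above its underside; z is up. It stands loose on the jar.
- jar_mid (a point): Second from the top: white porcelain jar with its lid fixed on, a plain upright cylinder 38 mm across and 42 mm high, about 90 g. The point is its centre, 21 mm above its underside; z is up. It stands loose on the cork ring.
- cork_ring_mid (a point): Third from the top: cork ring (a stand for flasks), outside diameter 54 mm, hole 26 mm, 30 mm high, about 30 g. The point is its centre, 15 mm above its underside; z is up. It lies loose on the aluminium block.
- block_mid (a point): Bottom of the stack: square aluminium heating block, 66 x 66 mm and 36 mm high, about 360 g, standing loose on the bench. The point is its centre, 18 mm above its underside; x and y are square to its sides, z up.
- dish_floor (a point): Shallow round steel dish, fixed, 130 mm across at the rim; flat floor about 108 mm across and 5 mm above the bench, flared rim 10 mm high. The point is the middle of the floor's upper face; z points up out of it.
- scale_pan (a point): Pocket scale, fixed: flat black case 140 x 84 x 16 mm with a display at one end and a steel pan 80 x 76 mm at the other. The point is the middle of the pan's upper face, 20 mm above the bench; the display is at -x of it; z points up out of it.
- tile_top (a point): Bare white ceramic tile lying on the bench, fixed, 108 x 108 x 8 mm. The point is the middle of its upper face; z points up out of it.
- hotplate_top (a point): Low hotplate, fixed, cold: grey housing 150 x 130 mm with two black knobs on its -x side, and a flat white square top 116 x 116 mm. The point is the middle of the white top's face, 50 mm above the bench; z points up out of it.
- flask_mid (a point): Bystander: empty glass conical flask, loose, 74 mm across at the foot, 116 mm high. The point is 58 mm above its underside.
- bottle_mid (a point): Bystander: brown glass bottle with white cap, loose, 60 mm across, 120 mm high. The point is 60 mm above its underside.

How it is judged:
At the end, for the whole second after the job is handed in: Stopper in the dish, jar on the scale's pan, cork ring on the tile and block on the hotplate's white top: each centre within 15 mm (seen from above) of the middle of its place, resting on it (height within 4 mm), upright and the same way up (within 0.12 rad), at rest and released (horizontal distance between stopper_mid and dish_floor below 0.015 m and z of stopper_mid in the frame of dish_floor between 0.013 and 0.021 m and angle between each of stopper_mid, jar_mid, cork_ring_mid, block_mid's own z axis and vertical below 0.12 rad and linear speed of each of stopper, jar, cork_ring, block below 0.02 m/s and horizontal distance between jar_mid and scale_pan below 0.015 m and z of jar_mid in the frame of scale_pan between 0.017 and 0.025 m and horizontal distance between cork_ring_mid and tile_top below 0.015 m and z of cork_ring_mid in the frame of tile_top between 0.011 and 0.019 m and horizontal distance between block_mid and hotplate_top below 0.015 m and z of block_mid in the frame of hotplate_top between 0.014 and 0.022 m); the robot touches nothing.
It fails at once if a piece of the kit is dropped (it falls freely faster than 0.7 m/s, about 25 mm of fall) ((linear speed of stopper above 0.7 m/s and contact force between the fingers and stopper below 0.05 N) or (linear speed of jar above 0.7 m/s and contact force between the fingers and jar below 0.05 N) or (linear speed of cork_ring above 0.7 m/s and contact force between the fingers and cork_ring below 0.05 N) or (linear speed of block above 0.7 m/s and contact force between the fingers and block below 0.05 N)).
It fails at once if the flask is shifted by more than 30 mm or tipped (distance of flask_mid from where it was at the start of the episode above 0.03 m or angle between flask_mid's own z axis and vertical above 0.3 rad).
It fails at once if the bottle is shifted by more than 30 mm or tipped (distance of bottle_mid from where it was at the start of the episode above 0.03 m or angle between bottle_mid's own z axis and vertical above 0.3 rad).
It also fails if it takes over 131 s, if anything falls off the work surface, if the arm or the gripper's body presses on something with over 40 N, if the wrist force passes 120 N, or if a joint passes its speed limit or range.

## Working session

There is one attempt and no reset: what is moved stays moved. The work goes in short steps, Python scripts to look and compute and a tool call to move; the robot and the scene stay as the last step left them, time stands still between calls to the robot, and variables do not carry over. Pictures are saved under pics/ and viewed, at most 16 in all, crops included, and the job is handed in when it is done.

Besides the shell and the picture viewer there is one more tool, called after ">>>" as name(argument=value, ...), one argument or row to a line, values as JSON. servo_tool: Moves the arm, as the interface text tells. Its arguments: {"type":"object","properties":{"commands":{"type":"string"}},"required":["commands"]}

```bash
mkdir -p pics
python3 - <<'E'
from bench import *
import cv2
for n in("top","side"):
    cv2.imwrite(f"pics/{n}0.png",camera(n)); c=calibration(n); print(n,c)
print(get_obs())
E
```

```text
top {'fx': 442.05761920014675, 'fy': 442.05761920014675, 'cx': 276.59046331755064, 'cy': 201.20334464492544, 'R': array([[ 0.01428501, -0.99988943,  0.00413105],
       [-0.99688146, -0.01456246, -0.07755828],
       [ 0.07760987, -0.00301024, -0.99697926]]), 't': array([-0.00198764,  0.52860597,  1.2504973 ])}
side {'fx': 524.4086884576126, 'fy': 524.4086884576126, 'cx': 282.8176703125801, 'cy': 210.91401577010538, 'R': array([[ 0.89356855, -0.44875919, -0.01226525],
       [-0.32692262, -0.63175774, -0.70285401],
       [ 0.30766354,  0.63205802, -0.71122838]]), 't': array([-0.45984581,  0.22585724,  1.33467002])}
{'time_s': 0.1, 'q': array([ 9.00717763e-01,  1.81505819e-01,  1.60789607e+00, -5.28037657e-05,
        1.35381549e+00, -2.06330834e-01]), 'dq': array([-0.00117418,  0.00069729, -0.0030989 ,  0.00074634, -0.00057877,
       -0.00128262]), 'joint_efforts': array([ 4.11286346e-04, -4.45870221e+01, -3.52239811e+01, -1.95188099e-04,
        4.05353378e-03, -3.55493512e-06]), 'eef_pos': array([0.25689625, 0.51386059, 0.23045805]), 'eef_rot': array([-3.21355749e-04,  2.29796013e-01,  9.73238476e-01, -7.46546761e-04]), 'wrist_force': array([-0.9283064 , -0.2842564 , -0.31489061]), 'torque': array([ 0.00384025,  0.01004015, -0.00054616]), 'grasp_force': 0.0, 'opening': 1.001142327201334}
```

View pics/top0.png

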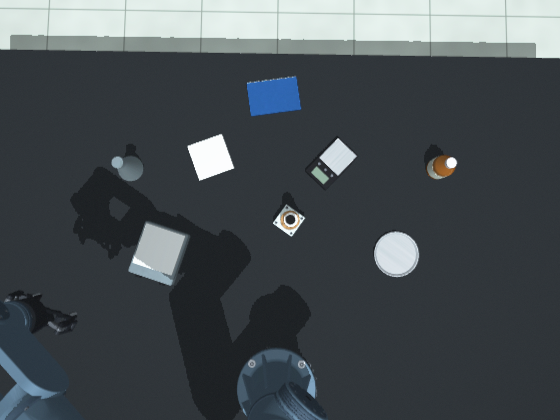

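View pics/side0.png

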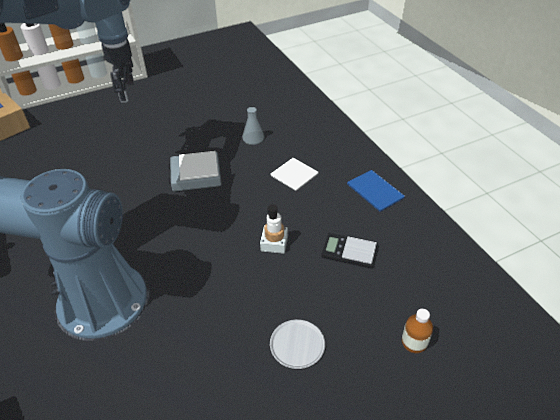

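The top view shows the stack at about (290,220), the dish at (397,254), the scale at (331,162), the tile at (211,157) and the hotplate at (162,250). In the side view the same things are at (273,230), (298,343), (350,250), (295,173) and (197,168). Next I'll enlarge these for accurate pixel positions.

Run:
```python
import cv2,numpy as np
def mos(out,items,s):
    T=[]
    for n,x,y,w,h in items:
        im=cv2.imread(f"pics/{n}0.png")[y:y+h,x:x+w]
        im=cv2.resize(im,None,fx=s,fy=s,interpolation=cv2.INTER_CUBIC)
        for k in range(0,w,10):
            cv2.line(im,(k*s,0),(k*s,6 if k%20 else 12),(0,255,255),1)
            if k%20==0: cv2.putText(im,str(x+k),(k*s+1,22),0,.35,(0,255,255),1)
        for k in range(0,h,10):
            cv2.line(im,(0,k*s),(6 if k%20 else 12,k*s),(0,255,255),1)
            if k%20==0: cv2.putText(im,str(y+k),(12,k*s+4),0,.35,(0,255,255),1)
        T.append(im)
    r=len(T)//2
    cv2.imwrite(out,np.vstack([np.hstack(T[:r]),np.hstack(T[r:])]))
mos("pics/stack.png",[("top",260,190,60,60),("side",240,200,70,60)][:2]+[("top",300,130,60,60),("side",320,225,70,60)],6)
mos("pics/places.png",[("top",180,125,60,60),("top",122,215,70,80),("side",262,150,65,60),("side",162,140,65,80)][:0]+[("top",122,215,75,70),("top",180,125,60,70),("side",162,145,75,70),("side",265,140,60,70)],4)
```

```text
(no output)
```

View pics/stack.png

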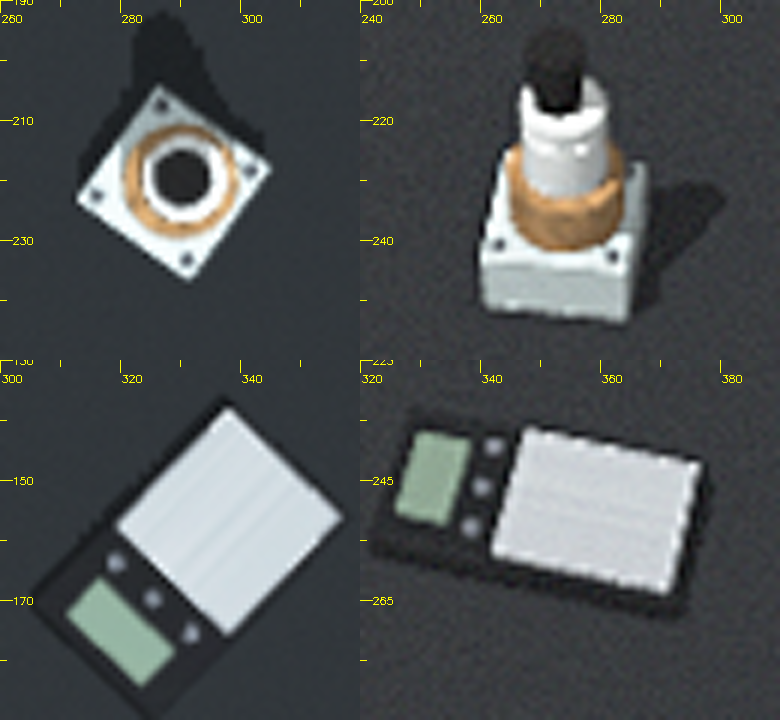

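View pics/places.png

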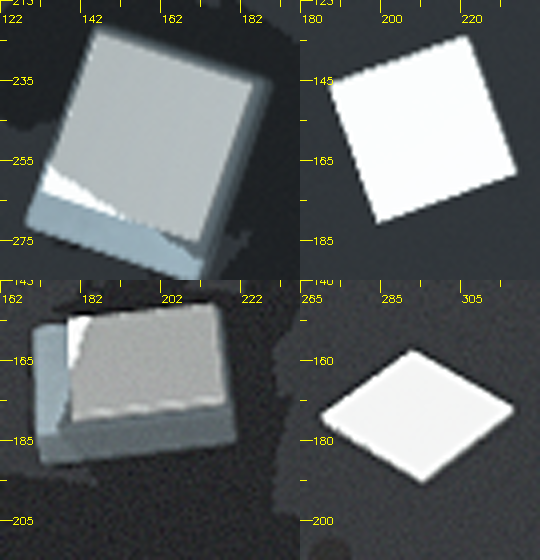

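The crops show the pan, tile and hotplate corners clearly. In the top view the stack is nearly coaxial about (290,220); in the side view the stopper top is at about (272.5,207.5). Now I'll triangulate.

```bash
cat > geo.py <<'E'
import numpy as np, cv2
from bench import *
C={n:calibration(n) for n in("top","side")}
K={n:np.array([[c["fx"],0,c["cx"]],[0,c["fy"],c["cy"]],[0,0,1]]) for n,c in C.items()}
P={n:K[n]@np.c_[C[n]["R"],C[n]["t"]] for n in C}
def tri(a,b):
    X=cv2.triangulatePoints(P["top"],P["side"],np.float64(a).reshape(-1,2).T,np.float64(b).reshape(-1,2).T)
    return (X[:3]/X[3]).T
def back(n,uv,z):
    c=C[n]; d=c["R"].T@np.linalg.inv(K[n])@np.r_[uv,1]; o=-c["R"].T@c["t"]
    return o+d*(z-o[2])/d[2]
def proj(n,X):
    x=P[n]@np.r_[X,1]; return x[:2]/x[2]
E
python3 - <<'E'
from geo import *
np.set_printoptions(precision=4,suppress=True)
def m(p,x0,y0,mx,my,s): return [(x0+(x-mx+.5)/s-.5,y0+(y-my+.5)/s-.5) for x,y in p]
pan=tri(m([(228,407),(343,517),(228,634),(117,524)],300,130,0,360,6),m([(526,428),(701,463),(668,593),(492,556)],320,225,360,360,6))
tile=tri(m([(330,85),(468,37),(517,173),(377,223)],180,125,300,0,4),m([(320,416),(412,350),(514,409),(422,482)],265,140,300,280,4))
tileb=None
hot=tri(m([(100,27),(253,82),(200,243),(43,190)],122,215,0,0,4),m([(68,318),(217,305),(226,403),(70,421)],162,145,0,280,4))
blk=tri(m([(272,168),(192,280),(76,198)],260,190,0,0,6),m([(650,163),(632,248),(480,232)],240,200,360,0,6))
for n,q in zip(("pan","tile","hot","blk"),(pan,tile,hot,blk)):
    e=np.roll(q,-1,0)-q
    print(n,"mean",q.mean(0),"z",q[:,2],"side",np.linalg.norm(e,axis=1),"ang",np.arctan2(e[:,1],e[:,0]))
for n,p in(("pan",pan),("tile",tile),("hot",hot)):
    pass
print("stop tri",tri(m([(182,178)],260,190,0,0,6),m([(556,46.5)],240,200,360,0,6)))
for n,c,z in(("stopper",(182,178),.142),("jar",(184.5,179),.108),("cork",(180.5,181.5),.066),("blk",(174,183),.036)):
    X=back("top",m([c],260,190,0,0,6)[0],z); print(n,X,"side px",proj("side",X))
# dish, flask, bottle
D={}
for n,b in(("top",(365,225,65,60)),("side",(262,312,72,62))):
    x,y,w,h=b; g=cv2.cvtColor(cv2.imread(f"pics/{n}0.png"),6)[y:y+h,x:x+w]
    k=(g>110).astype(np.uint8); cs=max(cv2.findContours(k,0,1)[0],key=cv2.contourArea)
    e=cv2.fitEllipse(cv2.convexHull(cs)); D[n]=np.array(e[0])+[x,y]; print(n,D[n],e[1:])
print("dish",tri(D["top"],D["side"]),back("top",D["top"],.01))
print("flask neck",back("top",(117,162),.116),"bottle",back("top",(452,162),.12))
E
```

```text
pan mean [ 0.6599 -0.1694  0.0186] z [ 0.061   0.0939 -0.0151 -0.0652] side [0.0763 0.1119 0.0922 0.1302] ang [-1.6392  2.0626  1.4787 -1.2687]
tile mean [0.6541 0.2031 0.0058] z [-0.0652  0.0959  0.0819 -0.0896] side [0.2068 0.0683 0.2128 0.0749] ang [-1.4791 -1.7866  1.6685  1.3612]
hot mean [0.3854 0.334  0.047 ] z [ 0.056   0.1536  0.0683 -0.09  ] side [0.1769 0.0997 0.2461 0.1679] ang [-1.3785  2.6926  1.7608 -0.8592]
blk mean [ 0.4698 -0.0358  0.0395] z [ 0.1018  0.0379 -0.0214] side [0.0707 0.0962 0.1583] ang [ 2.4392  1.6417 -1.2797]
stop tri [[ 0.472  -0.0289  0.1411]]
stopper [ 0.4727 -0.0292  0.142 ] side px [272.7659 207.0407]
jar [ 0.4736 -0.0315  0.108 ] side px [273.7611 216.6   ]
cork [ 0.4739 -0.0311  0.066 ] side px [274.2083 227.2947]
blk [ 0.4743 -0.029   0.036 ] side px [274.2482 234.2173]
top [396.0758 253.9595] ((44.43955993652344, 45.62500762939453), 154.78094482421875)
side [296.9469 343.7432] ((49.317283630371094, 55.28481674194336), 92.01094818115234)
dish [[ 0.3814 -0.3408  0.0064]] [ 0.3823 -0.3401  0.01  ]
flask neck [0.62  0.434 0.116] bottle [ 0.6328 -0.4613  0.12  ]
```

The mean heights fit, but the corners are paired wrongly because the side view is rotated. I'll pair them by the cyclic shift that gives the least reprojection error and height spread.

Run:
```python
from geo import *
np.set_printoptions(precision=4,suppress=True)
def m(p,x0,y0,mx,my,s): return [(x0+(x-mx+.5)/s-.5,y0+(y-my+.5)/s-.5) for x,y in p]
S={"pan":(m([(228,407),(343,517),(228,634),(117,524)],300,130,0,360,6),m([(526,428),(701,463),(668,593),(492,556)],320,225,360,360,6)),
"tile":(m([(330,85),(468,37),(517,173),(377,223)],180,125,300,0,4),m([(320,416),(412,350),(514,409),(422,482)],265,140,300,280,4)),
"hot":(m([(100,27),(253,82),(200,243),(43,190)],122,215,0,0,4),m([(68,318),(217,305),(226,403),(70,421)],162,145,0,280,4)),
"blk":(m([(157,86),(272,168),(192,280),(76,198)],260,190,0,0,6),m([(506,146),(650,163),(632,248),(480,232)],240,200,360,0,6))}
Z=dict(pan=.02,tile=.008,hot=.05,blk=.036)
for n,(a,b) in S.items():
    q=min((tri(a,np.roll(b,k,0)) for k in range(4)),key=lambda q:q[:,2].std())
    w=np.array([back("top",u,Z[n]) for u in a]); e=np.roll(w,-1,0)-w
    print(n,"tri",q.mean(0),"z",q[:,2],"top",w.mean(0),"side",np.linalg.norm(e,axis=1),"ang",np.arctan2(e[:,1],e[:,0])%(np.pi/2))
print(proj("top",[.257,.514,.231]))
```

```text
pan tri [ 0.661  -0.1697  0.0187] z [0.0199 0.0181 0.0159 0.0208] top [ 0.6619 -0.1699  0.02  ] side [0.0771 0.0801 0.0754 0.079 ] ang [0.8103 0.8066 0.7956 0.8276]
tile tri [0.6559 0.2017 0.0061] z [0.0086 0.0069 0.0023 0.0067] top [0.6566 0.2011 0.008 ] side [0.1069 0.1072 0.1081 0.1078] ang [0.3558 0.3639 0.3617 0.3525]
hot tri [0.3882 0.3327 0.046 ] z [0.0471 0.0417 0.0434 0.052 ] top [0.3898 0.3313 0.05  ] side [0.1141 0.1165 0.1154 0.1189] ang [1.2425 1.281  1.2637 1.2693]
blk tri [ 0.4742 -0.0288  0.0435] z [0.0351 0.0499 0.0515 0.0376] top [ 0.4743 -0.0291  0.036 ] side [0.0667 0.0649 0.0668 0.0654] ang [0.9642 0.9615 0.9704 0.9592]
[ 58.9631 306.3369]
```

The measurements agree with the text: pan z 19 mm, tile 6 mm, hotplate 46 mm, stopper top 141 mm, and the sides come out at 66, 107, 116 and 78 mm. The block's side angle is 0.964 rad. Turning the tool by +0.143 aligns it with the block, and I'll keep that orientation throughout.

>>> servo_tool(
  commands="0 0 0.143 0 0 0 1; 0 0 0 -48.7 -32.3 0 1; 0 0 0 -48.7 -32.3 0 1; 0 0 0 -48.7 -32.3 0 1; 0 0 0 -48.7 -32.3 0 1",
)

```text
time_s: 0.72
eef_pos: [0.3437, 0.2953, 0.231]
eef_rot: [-0.0, 0.298, 0.954, -0.0]
wrist_force: [1.1, -0.1, 0.7]
opening: 1.002
grasp_force: 0.0
```

>>> servo_tool(
  commands="0 0 0 -48.7 -32.3 0 1; 0 0 0 -48.7 -32.3 0 1; 0 0 0 -48.7 -32.3 0 1; 0 0 0 -48.7 -32.3 0 1; 0 0 0 -48.7 -32.3 0 1",
)

```text
time_s: 1.35
eef_pos: [0.4517, 0.0237, 0.2312]
eef_rot: [0.0, 0.299, 0.954, 0.0]
wrist_force: [1.0, 0.4, 0.7]
opening: 1.002
grasp_force: 0.0
```

>>> servo_tool(
  commands="0 0 0 -48.7 -32.3 0 1; 0 0 0 0 0 0 0.7; 0 0 0 0 0 0 0.7; 0 0 0 0 0 0 0.7",
)

```text
time_s: 1.85
eef_pos: [0.4726, -0.0274, 0.2311]
eef_rot: [-0.0, 0.298, 0.955, 0.0]
wrist_force: [-0.6, 0.0, 0.9]
opening: 0.698
grasp_force: 0.0
```

```bash
cat > plan.py <<'E'
import sys
from geo import *
from scipy.spatial.transform import Rotation as Ro
o=get_obs(); q=o["eef_rot"]; R=Ro.from_quat(q[[1,2,3,0]]).as_matrix()
yw=np.arctan2(R[1,1],R[0,1])
print("t",o["time_s"],"pos",o["eef_pos"].round(4),"yaw y",round(yw,4),"tilt",round(float(np.arccos(-R[2,2])),4),"open",round(o["opening"],3),"F",o["wrist_force"].round(1),o["grasp_force"])
p=o["eef_pos"]
for a in sys.argv[1:]:
    t=np.array(eval(a)); print(a,"tool mm",(R.T@(t-p)*1e3).round(1)); p=t
E
python3 plan.py .4725,-.029,.231 .4725,-.029,.112
```

```text
t 1.85 pos [ 0.4726 -0.0274  0.2311] yaw y 0.9657 tilt 0.0007 open 0.698 F [-0.6  0.   0.9] 0.0
.4725,-.029,.231 tool mm [-0.8 -1.3  0.1]
.4725,-.029,.112 tool mm [-1.00e-01 -0.00e+00  1.19e+02]
```

>>> servo_tool(
  commands="0 0 0 -0.8 -1.3 0 0.6; 0 0 0 0 0 45 0.6; 0 0 0 0 0 45 0.6; 0 0 0 0 0 28 0.6; 0 0 0 0 0 0 0.6",
)

```text
time_s: 2.48
eef_pos: [0.471, -0.029, 0.1114]
eef_rot: [-0.003, 0.298, 0.955, 0.0]
wrist_force: [0.0, -0.3, 1.0]
opening: 0.602
grasp_force: 0.0
```

```bash
python3 plan.py
python3 - <<'E'
from geo import *
a=camera("side")[190:250,240:310]; b=camera("top")[185:255,255:325]
cv2.imwrite("pics/s1.png",np.hstack([cv2.resize(a,(400,343),interpolation=2),cv2.resize(b,(343,343),interpolation=2)]))
E
```

```text
t 2.475 pos [ 0.471  -0.029   0.1114] yaw y 0.9652 tilt 0.005 open 0.602 F [ 0.  -0.3  1. ] 0.0
```

View pics/s1.png

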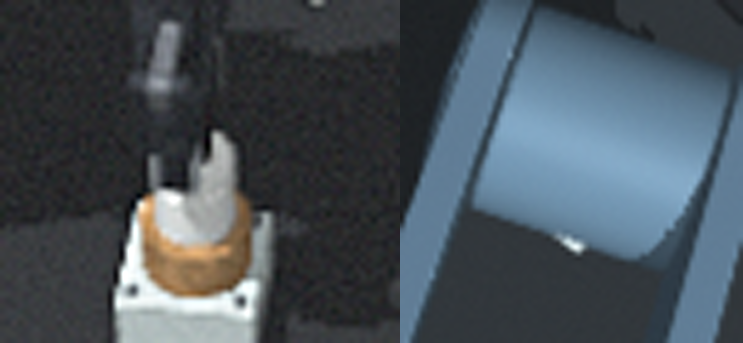

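The finger straddles the stopper just above the jar lid with no contact force. Closing.

>>> servo_tool(
  commands="0 0 0 0 0 0 0; 0 0 0 0 0 0 0; 0 0 0 0 0 0 0; 0 0 0 0 0 0 0; 0 0 0 0 0 0 0",
)

```text
time_s: 3.2
eef_pos: [0.4743, -0.0308, 0.115]
eef_rot: [0.002, 0.299, 0.954, -0.0]
wrist_force: [-0.5, -0.3, 7.6]
opening: 0.287
grasp_force: 58.7
```

>>> servo_tool(
  commands="0 0 0 0 0 -8 0; 0 0 0 0 0 -20 0; 0 0 0 0 0 -40 0; 0 0 0 0 0 -40 0; 0 0 0 0 0 0 0",
)

```text
time_s: 3.82
eef_pos: [0.4752, -0.0309, 0.2253]
eef_rot: [0.004, 0.299, 0.954, -0.0]
wrist_force: [-1.3, -1.0, -0.4]
opening: 0.283
grasp_force: 58.8
```

```bash
python3 plan.py .382,-.340,.22 .382,-.340,.014
python3 - <<'E'
from geo import *
a=camera("side")[160:250,220:340]; b=camera("top")[185:255,255:325]
cv2.imwrite("pics/s2.png",np.hstack([cv2.resize(a,(480,360),interpolation=2),cv2.resize(b,(300,360),interpolation=2)]))
E
```

```text
t 3.825 pos [ 0.4752 -0.0309  0.2253] yaw y 0.9641 tilt 0.0077 open 0.283 F [-1.3 -1.  -0.4] 58.829985903867055
.382,-.340,.22 tool mm [ -99.6 -307.1    5.4]
.382,-.340,.014 tool mm [  1.5  -0.5 206. ]
```

View pics/s2.png

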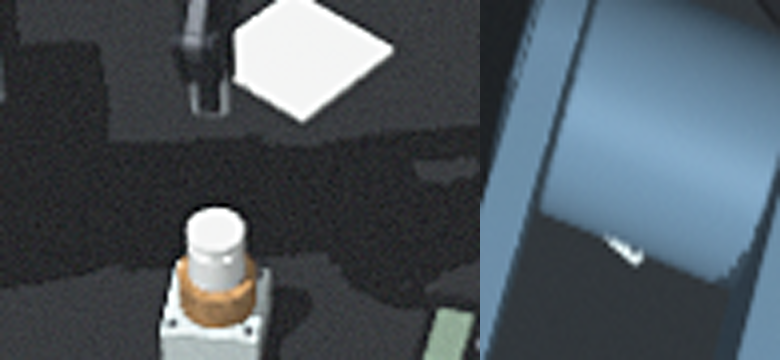

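The stopper is held clear, and the jar is still in place on the cork. The fingertips touched the jar lid lightly (7.6 N), so they reach a few mm below the TCP. I'll carry the stopper to the dish.

>>> servo_tool(
  commands="0 0 0 -16.6 -51.2 0 0; 0 0 0 -16.6 -51.2 0 0; 0 0 0 -16.6 -51.2 0 0; 0 0 0 -16.6 -51.2 0 0; 0 0 0 -16.6 -51.2 0 0",
)

```text
time_s: 4.55
eef_pos: [0.3938, -0.2887, 0.2196]
eef_rot: [-0.001, 0.299, 0.954, 0.001]
wrist_force: [0.3, -0.1, -0.5]
opening: 0.283
grasp_force: 58.9
```

>>> servo_tool(
  commands="0 0 0 -16.6 -51.1 0 0; 0 0 0 0 0 0 0; 0 0 0 0 0 60 0; 0 0 0 0 0 60 0; 0 0 0 0 0 0 0",
)

```text
time_s: 5.18
eef_pos: [0.3768, -0.334, 0.0958]
eef_rot: [-0.005, 0.298, 0.954, 0.004]
wrist_force: [-0.2, 0.5, 0.4]
opening: 0.286
grasp_force: 59.0
```

```bash
python3 plan.py .382,-.340,.03
python3 - <<'E'
from geo import *
a=camera("side")[270:390,230:370]
cv2.imwrite("pics/s3.png",cv2.resize(a,None,fx=4,fy=4,interpolation=2))
E
```

```text
t 5.175 pos [ 0.3768 -0.334   0.0958] yaw y 0.9645 tilt 0.0136 open 0.286 F [-0.2  0.5  0.4] 59.047890808142256
.382,-.340,.03 tool mm [-8.5 -2.3 65.7]
```

View pics/s3.png

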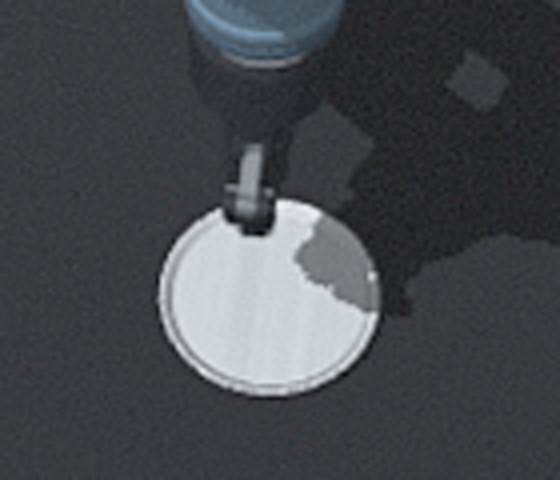

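The stopper is held above the dish, its tip at about pixel (294,328). I'll correct the position and lower it.

>>> servo_tool(
  commands="0 0 0 0 0 0 0; 0 0 0 0 0 0 0",
)

```text
time_s: 5.48
eef_pos: [0.381, -0.3408, 0.104]
eef_rot: [0.002, 0.299, 0.954, -0.001]
wrist_force: [1.0, 0.8, -0.5]
opening: 0.285
grasp_force: 59.0
```

```bash
python3 plan.py .382,-.340,.025
```

```text
t 5.475 pos [ 0.381  -0.3408  0.104 ] yaw y 0.9644 tilt 0.0049 open 0.285 F [ 1.   0.8 -0.5] 59.04866842960473
.382,-.340,.025 tool mm [ 0.   1.3 79. ]
```

>>> servo_tool(
  commands="0 0 0 0 1 30 0; 0 0 0 0 0 30 0; 0 0 0 0 0 15 0; 0 0 0 0 0 0 0; 0 0 0 0 0 0 0",
)

```text
time_s: 6.1
eef_pos: [0.381, -0.3395, 0.0276]
eef_rot: [0.001, 0.299, 0.954, -0.001]
wrist_force: [0.2, -0.3, 0.4]
opening: 0.285
grasp_force: 59.0
```

>>> servo_tool(
  commands="0 0 0 0 0 3 0; 0 0 0 0 0 3 0; 0 0 0 0 0 0 0; 0 0 0 0 0 0 0",
)

```text
time_s: 6.6
eef_pos: [0.3803, -0.3385, 0.0203]
eef_rot: [-0.0, 0.299, 0.954, 0.0]
wrist_force: [0.5, 0.4, -0.2]
opening: 0.285
grasp_force: 59.0
```

>>> servo_tool(
  commands="0 0 0 0.5 1.5 2 0; 0 0 0 0 0 1.5 0; 0 0 0 0 0 1.5 0; 0 0 0 0 0 0 0; 0 0 0 0 0 0 0",
)

```text
time_s: 7.22
eef_pos: [0.3807, -0.3371, 0.0153]
eef_rot: [0.0, 0.299, 0.954, -0.0]
wrist_force: [0.7, 0.9, -0.8]
opening: 0.284
grasp_force: 59.0
```

>>> servo_tool(
  commands="0 0 0 0 0 1.5 0; 0 0 0 0 0 1.5 0; 0 0 0 0 0 0 0; 0 0 0 0 0 0 0",
)

```text
time_s: 7.72
eef_pos: [0.3807, -0.337, 0.0123]
eef_rot: [-0.0, 0.299, 0.954, 0.0]
wrist_force: [0.4, -0.2, 0.3]
opening: 0.288
grasp_force: 59.0
```

>>> servo_tool(
  commands="0 0 0 -2 -2 0 0; 0 0 0 0 0 1 0; 0 0 0 0 0 1 0; 0 0 0 0 0 0 0; 0 0 0 0 0 0 0",
)

```text
time_s: 8.35
eef_pos: [0.3816, -0.3406, 0.012]
eef_rot: [0.0, 0.299, 0.954, -0.0]
wrist_force: [-3.7, 3.2, 15.6]
opening: 0.287
grasp_force: 60.3
```

Contact at TCP z = 0.012, as predicted. Release and lift.

>>> servo_tool(
  commands="0 0 0 0 0 -1 0.55; 0 0 0 0 0 0 0.55; 0 0 0 0 0 0 0.55; 0 0 0 0 0 -20 0.55; 0 0 0 0 0 -40 0.55",
)

```text
time_s: 8.98
eef_pos: [0.3801, -0.3383, 0.0701]
eef_rot: [-0.002, 0.299, 0.954, 0.001]
wrist_force: [0.9, -0.7, 0.4]
opening: 0.553
grasp_force: 0.0
```

>>> servo_tool(
  commands="0 0 0 0 0 -50 0.7; 0 0 0 0 0 -50 0.7; 0 0 0 0 0 -40 0.7; 0 0 0 0 0 0 0.7; 0 0 0 0 0 0 0.7",
)

```text
time_s: 9.6
eef_pos: [0.3809, -0.3393, 0.2103]
eef_rot: [-0.001, 0.299, 0.954, 0.0]
wrist_force: [-0.2, -0.4, -0.8]
opening: 0.704
grasp_force: 0.0
```

```bash
python3 plan.py .4736,-.0315,.2 .4736,-.0315,.08
python3 - <<'E'
from geo import *
a=camera("side")[190:370,240:350];b=camera("top")[200:290,350:440]
cv2.imwrite("pics/s4.png",np.hstack([cv2.resize(a,(330,540),interpolation=2),cv2.resize(b,(450,540),interpolation=2)]))
E
```

```text
t 9.6 pos [ 0.3809 -0.3393  0.2103] yaw y 0.964 tilt 0.0013 open 0.704 F [-0.2 -0.4 -0.8] 0.0
.4736,-.0315,.2 tool mm [ 99.3 305.7  10.6]
.4736,-.0315,.08 tool mm [-1.0e-01 -1.0e-01  1.2e+02]
```

View pics/s4.png

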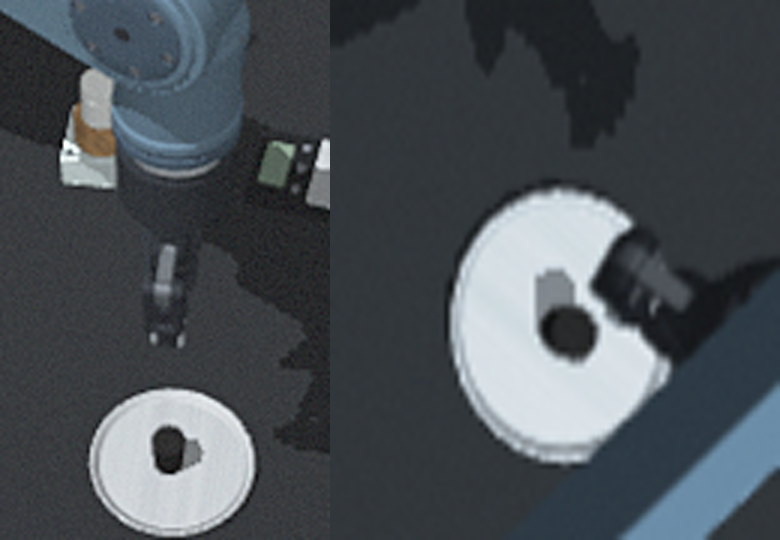

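The stopper stands upright in the middle of the dish, and the jar is still on the cork. Now the jar.

>>> servo_tool(
  commands="0 0 0 16.6 51 0 0.75; 0 0 0 16.6 51 0 0.75; 0 0 0 16.6 51 0 0.75; 0 0 0 16.6 51 0 0.75; 0 0 0 16.6 51 0 0.75",
)

```text
time_s: 10.32
eef_pos: [0.4579, -0.081, 0.2098]
eef_rot: [-0.001, 0.299, 0.954, 0.0]
wrist_force: [0.3, -0.2, 0.9]
opening: 0.748
grasp_force: 0.0
```

>>> servo_tool(
  commands="0 0 0 16.3 50.7 0 0.75; 0 0 0 0 0 0 0.75; 0 0 0 0 0 40 0.75; 0 0 0 0 0 0 0.75; 0 0 0 0 0 0 0.75",
)

```text
time_s: 10.95
eef_pos: [0.4739, -0.0328, 0.1716]
eef_rot: [-0.0, 0.299, 0.954, -0.0]
wrist_force: [0.3, 0.3, 0.4]
opening: 0.75
grasp_force: 0.0
```

```bash
python3 plan.py .4736,-.0315,.08
python3 - <<'E'
from geo import *
a=camera("side")[160:250,220:340]
cv2.imwrite("pics/s5.png",cv2.resize(a,None,fx=5,fy=5,interpolation=2))
E
```

```text
t 10.95 pos [ 0.4739 -0.0328  0.1716] yaw y 0.9629 tilt 0.0007 open 0.75 F [0.3 0.3 0.4] 0.0
.4736,-.0315,.08 tool mm [ 1.   0.9 91.6]
```

View pics/s5.png

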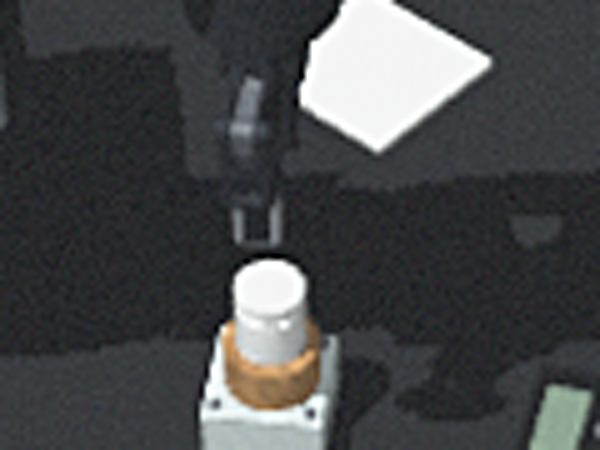

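The jar lid centre is at (274,217.4), against a predicted (273.8,216.6), so it hasn't moved. Descend and grip.

>>> servo_tool(
  commands="0 0 0 1 1 40 0.75; 0 0 0 0 0 40 0.75; 0 0 0 0 0 11 0.75; 0 0 0 0 0 0 0.75; 0 0 0 0 0 0 0.75",
)

```text
time_s: 11.62
eef_pos: [0.4752, -0.0313, 0.0821]
eef_rot: [0.002, 0.299, 0.954, -0.0]
wrist_force: [0.5, 0.1, 0.2]
opening: 0.749
grasp_force: 0.0
```

>>> servo_tool(
  commands="0 0 0 0 0 0 0; 0 0 0 0 0 0 0; 0 0 0 0 0 0 0; 0 0 0 0 0 0 0; 0 0 0 0 0 0 0",
)

```text
time_s: 12.25
eef_pos: [0.4746, -0.0309, 0.0817]
eef_rot: [0.001, 0.299, 0.954, -0.0]
wrist_force: [-1.8, 0.3, 7.5]
opening: 0.425
grasp_force: 59.4
```

>>> servo_tool(
  commands="0 0 0 0 0 -8 0; 0 0 0 0 0 -20 0; 0 0 0 0 0 -40 0; 0 0 0 0 0 -25 0; 0 0 0 0 0 0 0",
)

```text
time_s: 12.88
eef_pos: [0.4753, -0.0311, 0.1757]
eef_rot: [0.003, 0.299, 0.954, -0.0]
wrist_force: [0.1, -0.1, -0.6]
opening: 0.426
grasp_force: 60.0
```

```bash
python3 plan.py .661,-.170,.175 .661,-.17,.041
python3 - <<'E'
from geo import *
a=camera("side")[140:250,220:340]
cv2.imwrite("pics/s6.png",cv2.resize(a,None,fx=4,fy=4,interpolation=2))
E
```

```text
t 12.875 pos [ 0.4753 -0.0311  0.1757] yaw y 0.9642 tilt 0.0052 open 0.426 F [ 0.1 -0.1 -0.6] 60.02471208572388
.661,-.170,.175 tool mm [-231.7   -8.3    1.9]
.661,-.17,.041 tool mm [  0.7  -0.2 134. ]
```

View pics/s6.png

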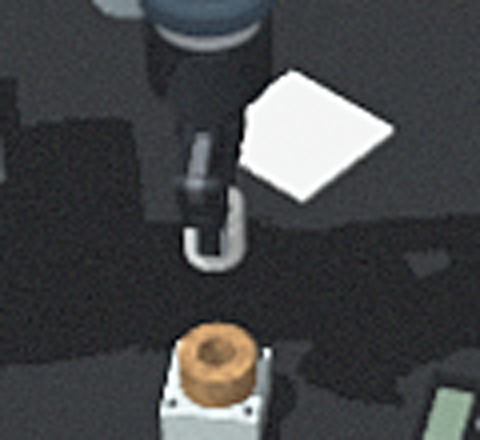

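The jar is held with the cork left in place; its top centre at (274,227.7) matches the prediction. On to the scale.

>>> servo_tool(
  commands="0 0 0 -46.3 -1.7 0 0; 0 0 0 -46.3 -1.7 0 0; 0 0 0 -46.3 -1.7 0 0; 0 0 0 -46.3 -1.7 0 0; 0 0 0 -46.3 -1.7 0 0",
)

```text
time_s: 13.55
eef_pos: [0.6591, -0.1702, 0.1707]
eef_rot: [-0.002, 0.299, 0.954, 0.0]
wrist_force: [0.3, 0.2, -0.2]
opening: 0.423
grasp_force: 60.0
```

>>> servo_tool(
  commands="0 0 0 0 0 0 0; 0 0 0 0 0 40 0; 0 0 0 0 0 40 0; 0 0 0 0 0 30 0; 0 0 0 0 0 0 0",
)

```text
time_s: 14.18
eef_pos: [0.6553, -0.1676, 0.0587]
eef_rot: [-0.004, 0.299, 0.954, 0.001]
wrist_force: [-0.4, -0.1, -1.5]
opening: 0.426
grasp_force: 60.0
```

>>> servo_tool(
  commands="0 0 0 0 0 0 0; 0 0 0 0 0 0 0",
)

```text
time_s: 14.42
eef_pos: [0.6602, -0.1701, 0.0654]
eef_rot: [0.002, 0.299, 0.954, -0.0]
wrist_force: [0.2, -1.0, -0.7]
opening: 0.423
grasp_force: 60.0
```

```bash
python3 plan.py .661,-.170,.04
```

```text
t 14.425 pos [ 0.6602 -0.1701  0.0654] yaw y 0.9642 tilt 0.0031 open 0.423 F [ 0.2 -1.  -0.7] 60.04283308982849
.661,-.170,.04 tool mm [-0.6  0.5 25.4]
```

>>> servo_tool(
  commands="0 0 0 -0.6 0.5 10 0; 0 0 0 0 0 10 0; 0 0 0 0 0 5 0; 0 0 0 0 0 0 0; 0 0 0 0 0 0 0",
)

```text
time_s: 15.05
eef_pos: [0.66, -0.1697, 0.0384]
eef_rot: [0.0, 0.299, 0.954, -0.0]
wrist_force: [0.1, 0.7, -0.3]
opening: 0.422
grasp_force: 60.0
```

>>> servo_tool(
  commands="0 0 0 0 0 1.5 0; 0 0 0 0 0 1.5 0; 0 0 0 0 0 0 0; 0 0 0 0 0 0 0",
)

```text
time_s: 15.55
eef_pos: [0.6601, -0.1697, 0.0358]
eef_rot: [0.0, 0.299, 0.954, -0.0]
wrist_force: [-1.7, 1.4, 4.1]
opening: 0.429
grasp_force: 60.3
```

Contact at z = 0.0358, against a predicted 0.0357. Release.

>>> servo_tool(
  commands="0 0 0 0 0 0 0.75; 0 0 0 0 0 0 0.75; 0 0 0 0 0 0 0.75; 0 0 0 0 0 0 0.75; 0 0 0 0 0 -25 0.75",
)

```text
time_s: 16.18
eef_pos: [0.6579, -0.1688, 0.0579]
eef_rot: [-0.003, 0.299, 0.954, 0.0]
wrist_force: [0.2, 1.1, -0.4]
opening: 0.751
grasp_force: 0.0
```

>>> servo_tool(
  commands="0 0 0 0 0 -40 0.8; 0 0 0 0 0 -50 0.8; 0 0 0 0 0 -30 0.8; 0 0 0 0 0 0 0.8; 0 0 0 0 0 0 0.8",
)

```text
time_s: 16.8
eef_pos: [0.6591, -0.1693, 0.1789]
eef_rot: [-0.001, 0.299, 0.954, 0.0]
wrist_force: [0.3, -0.6, -0.3]
opening: 0.802
grasp_force: 0.0
```

```bash
python3 plan.py .474,-.031,.18 .474,-.031,.05
python3 - <<'E'
from geo import *
a=camera("side")[215:285,310:400]
cv2.imwrite("pics/s7.png",cv2.resize(a,None,fx=6,fy=6,interpolation=2))
for z in(.02,.062): print(proj("side",[.661,-.17,z]))
E
```

```text
t 16.8 pos [ 0.6591 -0.1693  0.1789] yaw y 0.964 tilt 0.0018 open 0.802 F [ 0.3 -0.6 -0.3] 0.0
.474,-.031,.18 tool mm [230.9   8.   -0.6]
.474,-.031,.05 tool mm [ -0.2   0.  130. ]
[359.40282077 249.08801582]
[360.8579895  238.74523551]
```

View pics/s7.png

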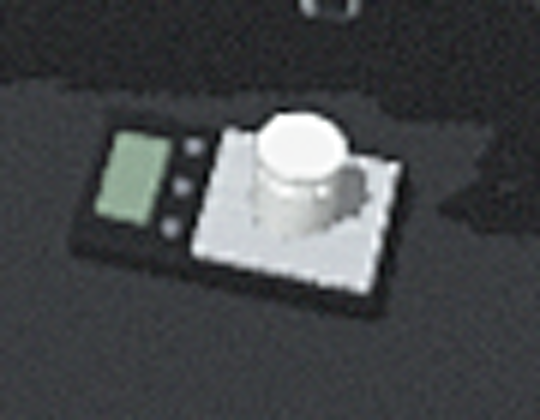

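The jar stands centred on the pan: top at (360.5,239.5), expected (360.9,238.7). Next, the cork ring.

>>> servo_tool(
  commands="0 0 0 46.2 1.6 0 0.95; 0 0 0 46.2 1.6 0 0.95; 0 0 0 46.2 1.6 0 0.95; 0 0 0 46.2 1.6 0 0.95; 0 0 0 46.2 1.6 0 0.95",
)

```text
time_s: 17.48
eef_pos: [0.4723, -0.0302, 0.1784]
eef_rot: [-0.002, 0.299, 0.954, 0.0]
wrist_force: [0.8, 0.5, 1.1]
opening: 0.951
grasp_force: 0.0
```

>>> servo_tool(
  commands="0 0 0 0 0 0 0.95; 0 0 0 0 0 40 0.95; 0 0 0 0 0 40 0.95; 0 0 0 0 0 0 0.95; 0 0 0 0 0 0 0.95",
)

```text
time_s: 18.1
eef_pos: [0.4754, -0.0317, 0.1009]
eef_rot: [0.0, 0.299, 0.954, -0.0]
wrist_force: [-0.0, 0.2, 0.3]
opening: 0.946
grasp_force: 0.0
```

```bash
python3 plan.py .474,-.031,.042
```

```text
t 18.1 pos [ 0.4754 -0.0317  0.1009] yaw y 0.9637 tilt 0.0003 open 0.946 F [-0.   0.2  0.3] 0.0
.474,-.031,.042 tool mm [ 1.6 -0.2 58.9]
```

>>> servo_tool(
  commands="0 0 0 1.5 0 30 0.95; 0 0 0 0 0 20 0.95; 0 0 0 0 0 8 0.95; 0 0 0 0 0 0 0.95; 0 0 0 0 0 0 0.95",
)

```text
time_s: 18.73
eef_pos: [0.4745, -0.0308, 0.0435]
eef_rot: [0.001, 0.299, 0.954, -0.0]
wrist_force: [-0.4, 0.7, -0.1]
opening: 0.952
grasp_force: 0.0
```

>>> servo_tool(
  commands="0 0 0 0 0 0 0; 0 0 0 0 0 0 0; 0 0 0 0 0 0 0; 0 0 0 0 0 0 0; 0 0 0 0 0 0 0",
)

```text
time_s: 19.35
eef_pos: [0.4741, -0.0307, 0.0434]
eef_rot: [0.001, 0.299, 0.954, -0.0]
wrist_force: [-0.9, 0.2, 6.8]
opening: 0.605
grasp_force: 63.0
```

>>> servo_tool(
  commands="0 0 0 0 0 -8 0; 0 0 0 0 0 -20 0; 0 0 0 0 0 -40 0; 0 0 0 0 0 -30 0; 0 0 0 0 0 0 0",
)

```text
time_s: 19.98
eef_pos: [0.4754, -0.031, 0.1432]
eef_rot: [0.003, 0.299, 0.954, -0.0]
wrist_force: [-0.7, -0.1, -0.4]
opening: 0.608
grasp_force: 62.5
```

```bash
python3 plan.py .656,.2015,.14 .656,.2015,.025
python3 - <<'E'
from geo import *
a=camera("side")[150:260,220:340]
cv2.imwrite("pics/s8.png",cv2.resize(a,None,fx=4,fy=4,interpolation=2))
E
```

```text
t 19.975 pos [ 0.4754 -0.031   0.1432] yaw y 0.9642 tilt 0.006 open 0.608 F [-0.7 -0.1 -0.4] 62.48626185581088
.656,.2015,.14 tool mm [-15.8 294.    3.8]
.656,.2015,.025 tool mm [  0.7  -0.2 115. ]
```

View pics/s8.png

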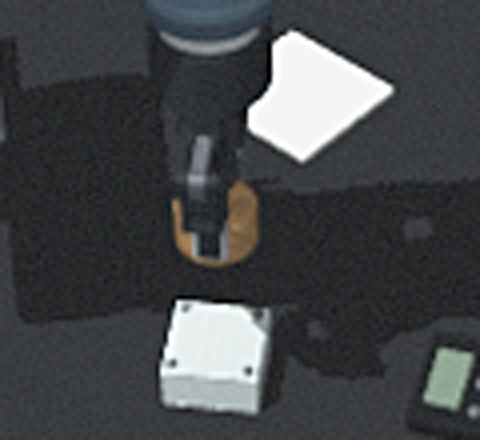

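The cork ring is held level and the block stays put, its top centre at about (274,234.5). On to the tile.

>>> servo_tool(
  commands="0 0 0 -2.6 49 0 0; 0 0 0 -2.6 49 0 0; 0 0 0 -2.6 49 0 0; 0 0 0 -2.6 49 0 0; 0 0 0 -2.6 49 0 0",
)

```text
time_s: 20.65
eef_pos: [0.6235, 0.1647, 0.1382]
eef_rot: [-0.001, 0.299, 0.954, -0.001]
wrist_force: [-0.7, -0.5, 0.4]
opening: 0.6
grasp_force: 62.6
```

>>> servo_tool(
  commands="0 0 0 -2.6 49 0 0; 0 0 0 0 0 0 0; 0 0 0 0 0 40 0; 0 0 0 0 0 40 0; 0 0 0 0 0 0 0",
)

```text
time_s: 21.28
eef_pos: [0.6492, 0.2009, 0.0548]
eef_rot: [-0.005, 0.299, 0.954, -0.002]
wrist_force: [0.2, 0.1, -0.2]
opening: 0.607
grasp_force: 62.7
```

>>> servo_tool(
  commands="0 0 0 0 0 0 0; 0 0 0 0 0 0 0",
)

```text
time_s: 21.52
eef_pos: [0.6554, 0.2021, 0.0627]
eef_rot: [0.002, 0.299, 0.954, 0.001]
wrist_force: [-0.5, -0.2, -0.3]
opening: 0.6
grasp_force: 62.7
```

```bash
python3 plan.py .656,.2015,.02
```

```text
t 21.525 pos [0.6554 0.2021 0.0627] yaw y 0.9638 tilt 0.0037 open 0.6 F [-0.5 -0.2 -0.3] 62.67870560288429
.656,.2015,.02 tool mm [-0.7 -0.3 42.7]
```

>>> servo_tool(
  commands="0 0 0 -0.7 -0.3 20 0; 0 0 0 0 0 15 0; 0 0 0 0 0 6 0; 0 0 0 0 0 0 0; 0 0 0 0 0 0 0",
)

```text
time_s: 22.15
eef_pos: [0.6547, 0.2016, 0.0196]
eef_rot: [0.0, 0.299, 0.954, 0.0]
wrist_force: [0.4, 0.6, 0.4]
opening: 0.599
grasp_force: 62.7
```

>>> servo_tool(
  commands="0 0 0 0 0 1.5 0; 0 0 0 0 0 1.5 0; 0 0 0 0 0 0 0; 0 0 0 0 0 0 0",
)

```text
time_s: 22.65
eef_pos: [0.6543, 0.2016, 0.0163]
eef_rot: [0.0, 0.299, 0.954, 0.0]
wrist_force: [-0.1, -0.4, -1.2]
opening: 0.602
grasp_force: 62.7
```

>>> servo_tool(
  commands="0 0 0 0 0 1 0; 0 0 0 0 0 1 0; 0 0 0 0 0 0 0; 0 0 0 0 0 0 0",
)

```text
time_s: 23.15
eef_pos: [0.6544, 0.2016, 0.0155]
eef_rot: [0.0, 0.299, 0.954, -0.0]
wrist_force: [-3.9, -0.9, 7.4]
opening: 0.607
grasp_force: 63.6
```

>>> servo_tool(
  commands="0 0 0 0 0 0 0.9; 0 0 0 0 0 0 0.9; 0 0 0 0 0 0 0.9; 0 0 0 0 0 0 0.9; 0 0 0 0 0 -25 1",
)

```text
time_s: 23.78
eef_pos: [0.6521, 0.2012, 0.0368]
eef_rot: [-0.002, 0.299, 0.954, -0.001]
wrist_force: [0.2, 0.3, -0.5]
opening: 0.999
grasp_force: 0.0
```

>>> servo_tool(
  commands="0 0 0 0 0 -40 1; 0 0 0 0 0 -40 1; 0 0 0 0 0 -20 1; 0 0 0 0 0 0 1; 0 0 0 0 0 0 1",
)

```text
time_s: 24.4
eef_pos: [0.6531, 0.2014, 0.1371]
eef_rot: [-0.001, 0.299, 0.954, -0.001]
wrist_force: [-0.8, 0.4, -1.0]
opening: 1.003
grasp_force: 0.0
```

```bash
python3 plan.py .4743,-.029,.14 .4743,-.029,.003
python3 - <<'E'
from geo import *
a=camera("side")[135:255,240:360]
cv2.imwrite("pics/s9.png",cv2.resize(a,None,fx=4,fy=4,interpolation=2))
print(proj("side",[.656,.2015,.038]),proj("side",[.4743,-.029,.036]))
E
```

```text
t 24.4 pos [0.6531 0.2014 0.1371] yaw y 0.964 tilt 0.0032 open 1.003 F [-0.8  0.4 -1. ] 0.0
.4743,-.029,.14 tool mm [  15.5 -291.2   -2.2]
.4743,-.029,.003 tool mm [ -0.3   0.3 137. ]
[294.17327119 165.22401247] [274.25659093 234.20809986]
```

View pics/s9.png

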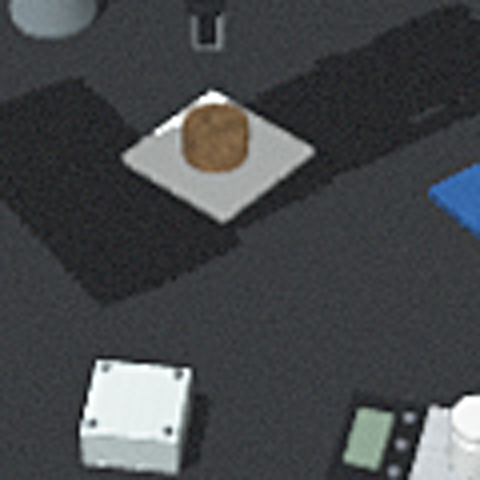

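The cork ring stands in the middle of the tile, top at about (294,166), expected (294,165). The block is at (274.6,235), as expected. Now the block.

>>> servo_tool(
  commands="0 0 0 2.6 -48.5 0 1; 0 0 0 2.6 -48.5 0 1; 0 0 0 2.6 -48.5 0 1; 0 0 0 2.6 -48.5 0 1; 0 0 0 2.6 -48.5 0 1",
)

```text
time_s: 25.08
eef_pos: [0.5032, 0.0089, 0.1376]
eef_rot: [-0.001, 0.299, 0.954, -0.0]
wrist_force: [0.2, -0.3, 0.2]
opening: 1.002
grasp_force: 0.0
```

>>> servo_tool(
  commands="0 0 0 2.6 -48.7 0 1; 0 0 0 0 0 0 1; 0 0 0 0 0 40 1; 0 0 0 0 0 30 1; 0 0 0 0 0 0 1",
)

```text
time_s: 25.7
eef_pos: [0.473, -0.0274, 0.0664]
eef_rot: [-0.003, 0.299, 0.954, 0.0]
wrist_force: [-0.9, -0.3, -0.4]
opening: 0.999
grasp_force: 0.0
```

>>> servo_tool(
  commands="0 0 0 0 0 0 1; 0 0 0 0 0 0 1",
)

```text
time_s: 25.95
eef_pos: [0.4766, -0.0288, 0.0705]
eef_rot: [0.001, 0.299, 0.954, 0.0]
wrist_force: [-0.3, 0.1, 0.2]
opening: 0.998
grasp_force: 0.0
```

```bash
python3 plan.py .4743,-.029,.006
```

```text
t 25.95 pos [ 0.4766 -0.0288  0.0705] yaw y 0.9644 tilt 0.0023 open 0.998 F [-0.3  0.1  0.2] 0.0
.4743,-.029,.006 tool mm [ 1.9 -1.5 64.5]
```

>>> servo_tool(
  commands="0 0 0 1.5 -1 30 1; 0 0 0 0 0 20 1; 0 0 0 0 0 13 1; 0 0 0 0 0 0 1; 0 0 0 0 0 0 1",
)

```text
time_s: 26.58
eef_pos: [0.4744, -0.029, 0.0071]
eef_rot: [0.001, 0.299, 0.954, -0.0]
wrist_force: [-0.0, -0.3, -0.2]
opening: 1.004
grasp_force: 0.0
```

>>> servo_tool(
  commands="0 0 0 0 0 0 0; 0 0 0 0 0 0 0; 0 0 0 0 0 0 0; 0 0 0 0 0 0 0; 0 0 0 0 0 0 0",
)

```text
time_s: 27.2
eef_pos: [0.4744, -0.0291, 0.0075]
eef_rot: [0.001, 0.299, 0.954, -0.0]
wrist_force: [-1.7, -0.5, 6.2]
opening: 0.761
grasp_force: 67.4
```

>>> servo_tool(
  commands="0 0 0 0 0 -8 0; 0 0 0 0 0 -20 0; 0 0 0 0 0 -40 0; 0 0 0 0 0 -40 0; 0 0 0 0 0 0 0",
)

```text
time_s: 27.82
eef_pos: [0.476, -0.0294, 0.1177]
eef_rot: [0.004, 0.299, 0.954, 0.0]
wrist_force: [0.6, -0.9, -3.9]
opening: 0.757
grasp_force: 68.2
```

```bash
python3 plan.py .389,.332,.118 .389,.332,.0575
python3 - <<'E'
from geo import *
a=camera("side")[140:260,200:340]
cv2.imwrite("pics/s10.png",cv2.resize(a,None,fx=4,fy=4,interpolation=2))
E
```

```text
t 27.825 pos [ 0.476  -0.0294  0.1177] yaw y 0.9641 tilt 0.0071 open 0.757 F [ 0.6 -0.9 -3.9] 68.21459412574768
.389,.332,.118 tool mm [277.5 247.3  -1.7]
.389,.332,.0575 tool mm [ 0.4 -0.1 60.5]
```

View pics/s10.png

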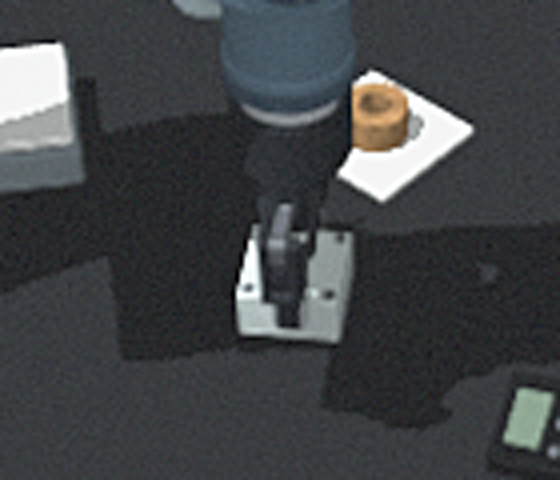

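The block hangs level, and the wrist shows its 3.9 N weight. On to the hotplate.

>>> servo_tool(
  commands="0 0 0 34.7 30.9 0 0; 0 0 0 34.7 30.9 0 0; 0 0 0 34.7 30.9 0 0; 0 0 0 34.7 30.9 0 0; 0 0 0 34.7 30.9 0 0",
)

```text
time_s: 28.5
eef_pos: [0.4171, 0.1982, 0.1124]
eef_rot: [-0.002, 0.299, 0.954, -0.001]
wrist_force: [1.2, 0.8, -2.4]
opening: 0.756
grasp_force: 68.2
```

>>> servo_tool(
  commands="0 0 0 34.7 30.9 0 0; 0 0 0 34.7 30.9 0 0; 0 0 0 34.7 30.9 0 0; 0 0 0 0 0 0 0; 0 0 0 0 0 0 0",
)

```text
time_s: 29.12
eef_pos: [0.3852, 0.3319, 0.1125]
eef_rot: [-0.001, 0.298, 0.954, -0.001]
wrist_force: [-0.5, -0.6, -3.9]
opening: 0.76
grasp_force: 68.5
```

```bash
python3 plan.py .389,.332,.064
```

```text
t 29.125 pos [0.3852 0.3319 0.1125] yaw y 0.9649 tilt 0.0036 open 0.76 F [-0.5 -0.6 -3.9] 68.5365879535675
.389,.332,.064 tool mm [-3.1  2.5 48.5]
```

>>> servo_tool(
  commands="0 0 0 -3 2.5 20 0; 0 0 0 0 0 18 0; 0 0 0 0 0 8 0; 0 0 0 0 0 0 0; 0 0 0 0 0 0 0",
)

```text
time_s: 29.75
eef_pos: [0.3909, 0.3328, 0.0688]
eef_rot: [0.0, 0.299, 0.954, 0.0]
wrist_force: [-0.3, 0.2, -3.7]
opening: 0.76
grasp_force: 68.4
```

>>> servo_tool(
  commands="0 0 0 0 0 1.5 0; 0 0 0 0 0 1.5 0; 0 0 0 0 0 0 0; 0 0 0 0 0 0 0",
)

```text
time_s: 30.25
eef_pos: [0.3904, 0.333, 0.0653]
eef_rot: [0.0, 0.299, 0.954, 0.0]
wrist_force: [0.3, -0.5, -3.3]
opening: 0.76
grasp_force: 68.4
```

>>> servo_tool(
  commands="0 0 0 0.6 -0.8 2 0; 0 0 0 0 0 2 0; 0 0 0 0 0 1.5 0; 0 0 0 0 0 0 0; 0 0 0 0 0 0 0",
)

```text
time_s: 30.88
eef_pos: [0.3895, 0.3327, 0.0598]
eef_rot: [0.0, 0.299, 0.954, -0.0]
wrist_force: [-0.7, -0.7, -3.8]
opening: 0.759
grasp_force: 68.4
```

>>> servo_tool(
  commands="0 0 0 0 0 1 0; 0 0 0 0 0 1 0; 0 0 0 0 0 0 0; 0 0 0 0 0 0 0",
)

```text
time_s: 31.38
eef_pos: [0.3894, 0.3326, 0.0578]
eef_rot: [-0.0, 0.299, 0.954, -0.0]
wrist_force: [0.6, 0.3, -3.2]
opening: 0.759
grasp_force: 68.4
```

>>> servo_tool(
  commands="0 0 0 0 0 0.7 0; 0 0 0 0 0 0.7 0; 0 0 0 0 0 0 0; 0 0 0 0 0 0 0",
)

```text
time_s: 31.88
eef_pos: [0.3895, 0.3327, 0.0575]
eef_rot: [0.0, 0.299, 0.954, -0.0]
wrist_force: [-5.0, -2.6, 8.2]
opening: 0.759
grasp_force: 70.0
```

Contact. Release and clear upward.

>>> servo_tool(
  commands="0 0 0 0 0 0 1; 0 0 0 0 0 0 1; 0 0 0 0 0 0 1; 0 0 0 0 0 0 1; 0 0 0 0 0 -25 1",
)

```text
time_s: 32.5
eef_pos: [0.3879, 0.3317, 0.0798]
eef_rot: [-0.002, 0.299, 0.954, -0.002]
wrist_force: [0.3, 0.7, -0.1]
opening: 0.997
grasp_force: 0.0
```

>>> servo_tool(
  commands="0 0 0 0 0 -50 1; 0 0 0 0 0 -50 1; 0 0 0 0 0 -50 1; 0 0 0 30 0 0 1; 0 0 0 30 0 0 1",
)

```text
time_s: 33.12
eef_pos: [0.3401, 0.3673, 0.2323]
eef_rot: [0.001, 0.299, 0.954, 0.001]
wrist_force: [0.5, 0.6, -0.4]
opening: 1.001
grasp_force: 0.0
```

>>> servo_tool(
  commands="0 0 0 30 30 0 1; 0 0 0 30 30 0 1; 0 0 0 0 0 0 1; 0 0 0 0 0 0 1; 0 0 0 0 0 0 1",
)

```text
time_s: 33.75
eef_pos: [0.3253, 0.4495, 0.2313]
eef_rot: [-0.0, 0.299, 0.954, -0.0]
wrist_force: [0.2, -0.2, -0.1]
opening: 0.996
grasp_force: 0.0
```

Run:
```python
from geo import *
a=camera("side")[100:400,130:450]; b=camera("top")[120:300,100:480]
cv2.imwrite("pics/fin.png",cv2.resize(a,None,fx=2,fy=2,interpolation=2)); cv2.imwrite("pics/fint.png",cv2.resize(b,None,fx=2,fy=2,interpolation=2))
T=dict(stop=[.3820,-.340,.039],jar=[.661,-.17,.062],cork=[.656,.2015,.038],blk=[.389,.332,.086])
for n,X in T.items():
    print(n,"side crop",(proj("side",X)-[130,100])*2,"top",proj("top",X))
```

```text
stop side crop [334.76765438 471.86613783] top [398.85526116 254.48136016]
jar side crop [461.715979   277.49047102] top [339.9119959  153.92721474]
cork side crop [328.34654238 130.44802494] top [208.70676778 155.26911846]
blk side crop [134.02591336 109.61726562] top [155.13453821 249.08180242]
```

View pics/fin.png

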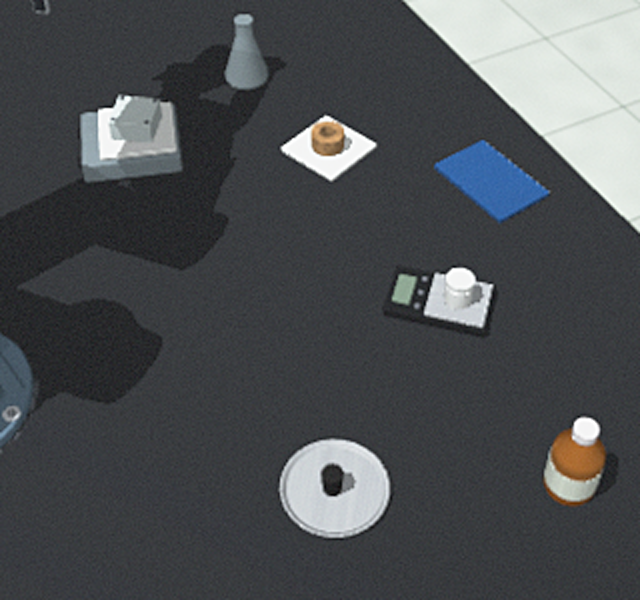

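All four pieces stand upright within a pixel or two of their predicted centres: stopper (332,471), jar (460,277), cork (328,131), block (135,110). The flask and bottle are untouched and the arm is clear, so I'm handing in.

```bash
python3 -c "
from bench import *
print(hand_in())"
```

```text
the job is handed in; nothing more can be done
None
```

I took the stack apart and set each piece upright on its own place, within about 3 mm of the middle as far as the last picture shows, with the flask and bottle undisturbed, and handed the job in at about 34 s; no verdict came back.

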